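# Sort the full and the empty kitchen tin by their heft

### The job

Three tins that look alike stand among other things in the wooden crate: one is full, one is part used and one is empty, and only their weight tells which is which. Stand the full tin in the middle of the round wooden board and the empty one in the white tray, and leave the part-used one standing in the crate. Set the tins down upright without dropping or tipping them, and leave everything else where it stands.

Things in the scene. Friction and masses are not known exactly. Their poses are not given: they have to be found in the camera images.
- tin_a: one of three identical-looking square blue tins, 62 x 62 mm, lid fixed on, its top 102 mm above the underside; on it a round wooden knob, 28 mm across, 34 mm tall (102 to 136 mm up), to lift it by (40 N grip). Origin: centre of the underside, z up. Starts upright in the crate. Total mass 0.17 to 0.21 kg empty, 0.33 to 0.39 part used, 0.54 to 0.65 full; contents hidden, shuffled each run
- tin_b: one of three identical-looking square blue tins, 62 x 62 mm, lid fixed on, its top 102 mm above the underside; on it a round wooden knob, 28 mm across, 34 mm tall (102 to 136 mm up), to lift it by (40 N grip). Origin: centre of the underside, z up. Starts upright in the crate. Total mass 0.17 to 0.21 kg empty, 0.33 to 0.39 part used, 0.54 to 0.65 full; contents hidden, shuffled each run
- tin_c: one of three identical-looking square blue tins, 62 x 62 mm, lid fixed on, its top 102 mm above the underside; on it a round wooden knob, 28 mm across, 34 mm tall (102 to 136 mm up), to lift it by (40 N grip). Origin: centre of the underside, z up. Starts upright in the crate. Total mass 0.17 to 0.21 kg empty, 0.33 to 0.39 part used, 0.54 to 0.65 full; contents hidden, shuffled each run
- crate: low open wooden crate with slatted walls, 330 (x) x 220 (y) x 60 mm high, walls 8 mm, inner floor 8 mm above its origin; fixed to the counter. Origin: centre of the underside. Holds the three tins and three other things, shuffled, in two rows of three about 100 mm apart
- board: round wooden board, 140 mm in diameter, 14 mm thick, its top 14 mm above its origin, fixed on the dark mat. Origin: centre of the underside
- tray: shallow white plastic tray, 150 x 150 mm, 24 mm high, walls and floor 5 mm thick, inner floor 5 mm above its origin, fixed on the dark mat. Origin: centre of the underside
- mat: dark slab under board and tray, 380 (x) x 190 (y) x 4 mm, fixed. Origin: centre of the underside. It lies on the other side of the robot's forward line from the crate; left and right are swapped from run to run
- oil_bottle: green glass oil bottle with white cap, 64 mm across, 180 mm tall, standing in the crate; loose. Origin: centre of the underside
- pepper_mill: dark wooden pepper mill, 56 mm across, 170 mm tall, standing in the crate; loose. Origin: centre of the underside
- preserve_jar: amber glass jar with a brass lid, 70 mm across, 110 mm tall, standing in the crate; loose. Origin: centre of the underside
- vase: slim blue ceramic bottle vase, 54 mm across, 180 mm tall, standing between the crate and the dark mat; loose. Origin: centre of the underside
- candle_glass: clear open glass, 68 mm across, 100 mm tall, on the left of the work area; loose. Origin: centre of the underside
- bowl: terracotta bowl, 100 mm across, 50 mm tall, on the right of the work area; loose. Origin: centre of the underside

How it is judged:
By the outcome, as a careful person would: the job done as asked, in the order asked, and still so for the second after the job is handed in, with the robot touching nothing.
It also fails if it takes over 72 s, if anything falls off the work surface, if the arm or the gripper's body presses on something with over 40 N, if the wrist force passes 120 N, or if a joint passes its speed limit or range.

### The arm

A 6-joint arm with a two-finger parallel gripper is mounted at the origin on the work surface. World frame = base frame: x ahead of the robot, y to its left, z up, the work surface at z = 0. Lengths are in m, angles in rad, forces in N, time in s.
With the tool pointing down it reaches from about 0.25 to 0.725 m from the base axis. Payload 4 kg.
Tool frame: the origin (TCP) lies at the very end of the fingers, on their centre line; the grasp point (between the pads) lies 19 mm behind it; z points along the fingers, y is the line along which they close (so a half turn about z gives the same grasp; the last joint's range is limited). The gripper opens to 85 mm and grips with 20 to 120 N. Pads are 22 mm wide; open, the fingers measure 114 mm over their backs; the gripper's body (76 mm by 85 mm) begins 54 mm behind the grasp point. The pads swing forward as they close: fully open they stand 13 mm farther back than shut.
Start: joints at [0, 0.241, 0.005, 1.335, 0, 1.571], TCP at [0.5, -0, 0.231] pointing down, gripper open.
Joint ranges: [-2.72, 2.72], [-1.05, 1.87], [-1.09, 1.28], [-1.99, 2.15], [-1.42, 1.44], [-3.14, 3.14]. Speed limits (rad/s): [2.79, 2.79, 3.14, 3.14, 3.14, 3.14].

### API

Orientations are given as a unit quaternion [x, y, z, w].
In Python, from workcell import * gives the robot as it stands. The module is installed in compiled form; this text tells all that it offers.
- The arm moves only by the tool send_rows, never from a script. Its argument "steps" is text: rows parted by semicolons, each of 7 numbers parted by spaces: the opening, from -1 (shut) to 1 (fully open), then the shift along the world's x, y, z in m, then the turn, a rotation vector about the world's x, y, z in rad. A call has exactly 5 rows; each row shifts and turns the commanded pose from where the row before left it; what a row does not reach is not made up. A row lasts 1/12 s, in which the tool goes at most 41.7 mm and 7.16 degrees, less where a joint would pass 70% of its speed; a pose out of reach is approached as far as the arm can. A call is refused whole if a number of a shift passes 0.0417 or a number of a turn 0.125, either way. A call with a gripper value outside its range is refused whole. The fingers move at their own pace and stop on an object; the grip force is fixed at half the most. Time passes only in rows, so rows that do not move let the fingers close, or fill a call up. It gives the time, the measured TCP pose, the force, the opening and the grip force at its end, in the units of the state.
- get_obs(): the state, without advancing time (a new reading comes with each control period).
- camera(name): name is "scene" or "side" or "wrist"; returns a dict with "frame" (480x640x3 uint8, red, green, blue), "range_z" (480x640 float32, m along the optical axis (not along the pixel's ray), 0 where there is no reading), "camera_matrix" (3x3 intrinsics, pixels), "extrinsics" (4x4, takes a point from world to camera coordinates); the wrist camera has in their place "T_tool_cam" (4x4, takes a point from camera to tool coordinates, whose origin is the TCP and whose axes are the flange's). Camera axes: x right, y down, z forward; pixel columns grow to the right and rows downward; lengths in m; the calibration is good to about 2 mm. A picture is of the moment at which its call begins: read the wrist's pose just before it.
- job_done(): hands the job in; it is judged then, once.
The state is a dict: "clock": time; "joint_pos": joint angles; "joint_vel": joint speeds; "tau": joint torques, N m; "eef_pos": TCP position; "tool_rot": TCP orientation; "ft_force": force on the tool from outside, world axes, zero at the start; "ft_torque": the same for the moment, N m; "grip_width": finger opening in m; "grasp_force": force on a finger pad.
Only numpy, scipy, OpenCV 4.12 (cv2) and the standard library are available. Lean on these libraries where they do the work, as an engineer would, in place of code of your own. Each camera call takes 0.05 s, during which the arm holds its last target. There are 200 camera calls.

## Working session

There is one attempt and no reset: what is moved stays moved. The work goes in short steps, Python scripts to look and compute and a tool call to move; the robot and the scene stay as the last step left them, time stands still between calls to the robot, and variables do not carry over. Pictures are saved under pics/ and viewed, at most 10 in all, crops included, and the job is handed in when it is done.

Besides the shell and the picture viewer there is one more tool, called after ">>>" by a JSON object that holds its "fn" and its "kwargs". send_rows: Moves the arm, as the interface text tells. Its arguments: {"type":"object","properties":{"steps":{"type":"string"}},"required":["steps"]}

```bash
mkdir -p pics
cat > h.py <<'E'
from workcell import *
import numpy as np, cv2
def world(c):
    K=c["camera_matrix"];E=np.linalg.inv(c["extrinsics"]);z=c["range_z"]
    v,u=np.mgrid[:480,:640]
    P=np.stack([(u-K[0,2])/K[0,0]*z,(v-K[1,2])/K[1,1]*z,z,np.ones_like(z)],-1)@E.T
    P[z==0]=np.nan
    return P[...,:3]
E
python3 - <<'E'
from h import *
o=get_obs();print(o)
for n in("scene","side"):
    c=camera(n);np.savez("pics/%s.npz"%n,**c);cv2.imwrite("pics/%s.png"%n,c["frame"][...,::-1])
    print(np.linalg.inv(c["extrinsics"])[:3,3])
E
```

```text
{'clock': 0.0, 'joint_pos': array([1.89034674e-05, 2.41382413e-01, 3.69423565e-03, 1.33518067e+00,
       6.18179656e-07, 1.57081330e+00]), 'joint_vel': array([ 0.00102309, -0.00039613,  0.00021843,  0.00126262, -0.00138256,
       -0.00012679]), 'tau': array([ 5.50268451e-04, -3.72315860e+01,  2.52406776e+01,  1.67737965e-02,
        2.29149265e-05,  1.14679995e-05]), 'eef_pos': array([4.99361025e-01, 9.62727238e-06, 2.30416767e-01]), 'tool_rot': array([ 0.70710572,  0.70710709, -0.00073254, -0.00073295]), 'ft_force': array([-0.22468567,  0.29524587, -0.11874041]), 'ft_torque': array([-0.00288365, -0.04978001, -0.01687886]), 'grasp_force': 0.0, 'grip_width': 0.08530836846801335}
[1.28042436 0.14234612 0.63527777]
[ 0.40029902 -0.89807836  0.88492601]
```

View pics/scene.png

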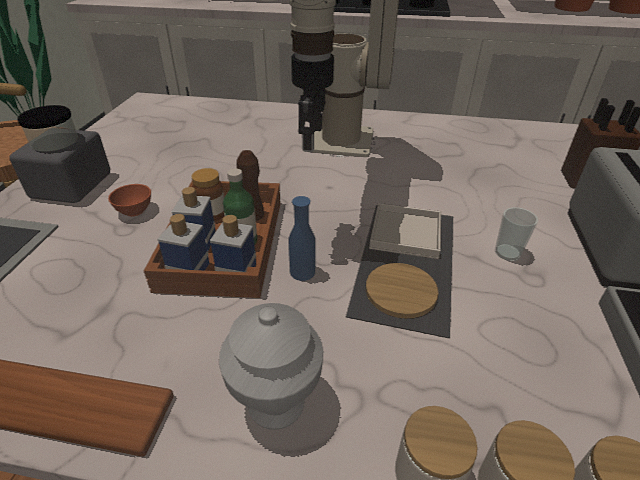

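View pics/side.png

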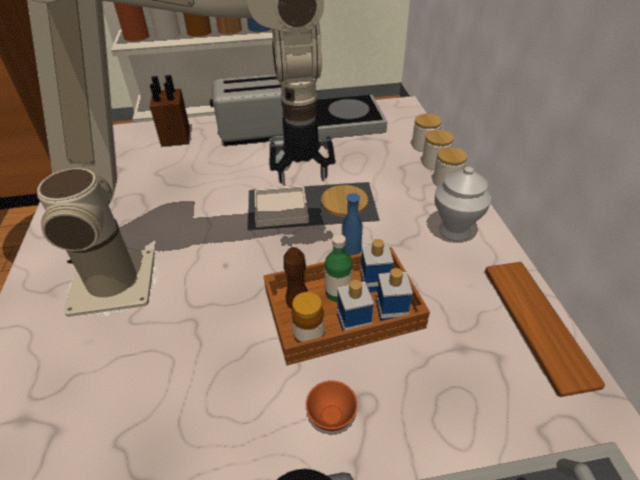

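Scene view: the knobs are at about (190,195), (179,225) and (231,226). The oil bottle (238,200), mill (249,185) and jar (206,185) are also in the crate. The vase is at (302,240), the tray at (405,232) and the board at (402,289). In the side view the knobs are at (378,247), (355,290) and (396,279).

Run:
```python
from h import *
W={n:world(np.load("pics/%s.npz"%n)) for n in("scene","side")}
# height-map clustering, both cameras: thin slices
A=np.concatenate([w.reshape(-1,3) for w in W.values()])
def cl(zlo,zhi,box=(0.2,0.8,-0.45,0.4)):
    m=(A[:,2]>zlo)&(A[:,2]<zhi)&(A[:,0]>box[0])&(A[:,0]<box[1])&(A[:,1]>box[2])&(A[:,1]<box[3])
    P=A[m];g=np.zeros((600,850),np.uint8)
    ij=np.c_[(P[:,0]-.2)*1000,(P[:,1]+.45)*1000].astype(int);g[ij[:,0],ij[:,1]]=1
    g=cv2.dilate(g,np.ones((7,7)));n,l=cv2.connectedComponents(g)
    lab=l[ij[:,0],ij[:,1]]
    print("slice",zlo,zhi)
    for k in range(1,n):
        Q=P[lab==k]
        if len(Q)>12: print(len(Q),"mid",((Q.min(0)+Q.max(0))/2).round(3),"size",np.ptp(Q,0).round(3))
cl(.137,.150);cl(.10,.136);cl(.172,.195,(.2,.8,-.45,0.0));cl(.05,.1)
for n,pts in dict(scene=[(190,190),(179,219),(231,219),(206,176),(235,176),(405,232),(402,289),(380,289),(425,289)],side=[(378,243),(355,286),(396,274),(307,300),(294,252),(338,240),(282,205),(345,201)]).items():
    for u,v in pts: print(n,u,v,np.nanmedian(W[n][v-1:v+2,u-1:u+2].reshape(-1,3),0).round(3))
m=(A[:,2]>.01)&(A[:,2]<.022)&(A[:,0]>.3)&(A[:,0]<.75)&(A[:,1]>0.08)&(A[:,1]<.35)
P=A[m]
for a,b in((.3,.49),(.5,.75)):
    Q=P[(P[:,0]>a)&(P[:,0]<b)];print(len(Q),np.percentile(Q,[.5,99.5],axis=0).round(3))
```

```text
slice 0.137 0.15
206 mid [ 0.454 -0.159  0.144] size [0.054 0.05  0.013]
248 mid [ 0.556 -0.152  0.143] size [0.044 0.043 0.013]
219 mid [ 0.572 -0.249  0.142] size [0.032 0.026 0.009]
127 mid [ 0.621 -0.002  0.144] size [0.032 0.028 0.013]
222 mid [ 0.651 -0.134  0.141] size [0.031 0.027 0.008]
238 mid [ 0.665 -0.232  0.141] size [0.03  0.029 0.008]
slice 0.1 0.136
381 mid [ 0.455 -0.159  0.118] size [0.056 0.051 0.036]
1069 mid [ 0.466 -0.258  0.111] size [0.066 0.063 0.021]
956 mid [ 0.555 -0.151  0.118] size [0.067 0.063 0.036]
1277 mid [ 0.572 -0.25   0.118] size [0.072 0.068 0.036]
558 mid [ 0.622 -0.002  0.118] size [0.05  0.046 0.036]
1302 mid [ 0.651 -0.133  0.118] size [0.072 0.072 0.036]
1399 mid [ 0.666 -0.233  0.118] size [0.072 0.071 0.036]
slice 0.172 0.195
187 mid [ 0.455 -0.16   0.176] size [0.033 0.029 0.008]
323 mid [ 0.555 -0.152  0.181] size [0.034 0.03  0.019]
167 mid [ 0.621 -0.01   0.177] size [0.037 0.02  0.009]
slice 0.05 0.1
4548 mid [ 0.558 -0.198  0.075] size [0.358 0.258 0.05 ]
973 mid [ 0.466 -0.259  0.075] size [0.075 0.071 0.05 ]
444 mid [ 0.452 -0.15
[... 475 characters left out ...]
 ]
scene 190 190 [ 0.572 -0.245  0.144]
scene 179 219 [ 0.672 -0.224  0.144]
scene 231 219 [ 0.654 -0.129  0.144]
scene 206 176 [ 0.475 -0.253  0.119]
scene 235 176 [ 0.568 -0.145  0.186]
scene 405 232 [0.458 0.207 0.009]
scene 402 289 [0.652 0.204 0.018]
scene 380 289 [0.66  0.162 0.018]
scene 425 289 [0.643 0.248 0.018]
side 378 243 [ 0.65  -0.135  0.142]
side 355 286 [ 0.569 -0.254  0.141]
side 396 274 [ 0.662 -0.238  0.142]
side 307 300 [ 0.466 -0.251  0.117]
side 294 252 [ 0.454 -0.162  0.176]
side 338 240 [ 0.552 -0.155  0.186]
side 282 205 [0.457 0.222 0.007]
side 345 201 [0.642 0.189 0.016]
824 [[0.375 0.131 0.01 ]
 [0.489 0.287 0.022]]
4255 [[0.504 0.132 0.01 ]
 [0.714 0.276 0.022]]
```

>>> {"fn": "send_rows", "kwargs": {"steps": "0.2 0.0104 -0.0356 0 0 0 0;0.2 0.0104 -0.0356 0 0 0 0;0.2 0.0104 -0.0356 0 0 0 0;0.2 0.0104 -0.0356 0 0 0 0;0.2 0.0104 -0.0356 0 0 0 0"}}

```text
clock: 0.52
eef_pos: [0.5519, -0.1795, 0.2308]
tool_rot: [0.707, 0.707, -0.0, -0.0]
ft_force: [1.7, -0.7, 0.2]
grip_width: 0.051
grasp_force: 0.0
```

>>> {"fn": "send_rows", "kwargs": {"steps": "0.2 0.0104 -0.0356 0 0 0 0;0.2 0.0104 -0.0356 0 0 0 0;0.2 0 0 -0.03 0 0 0;0.2 0 0 -0.03 0 0 0;0.2 0 0 0 0 0 0"}}

```text
clock: 0.93
eef_pos: [0.5686, -0.2485, 0.1636]
tool_rot: [0.708, 0.706, -0.002, -0.006]
ft_force: [-1.4, 0.8, -2.5]
grip_width: 0.0512
grasp_force: 0.0
```

Run:
```python
from h import *
from scipy.optimize import least_squares
W=[world(np.load("pics/%s.npz"%n)) for n in("scene","side")]
im=[np.load("pics/%s.npz"%n)["frame"] for n in("scene","side")]
for w,f in zip(W,im):
    f=f.astype(int); 
    r=(w[...,1]>.1)&(w[...,1]<.32)&(w[...,0]>.3)&(w[...,0]<.75)
    wood=r&(f[...,0]-f[...,2]>40)&(w[...,2]>.014)&(w[...,2]<.024)
    P=w[wood][:,:2].astype(np.float32); (c,s,a)=cv2.minAreaRect(P); h=cv2.convexHull(P)[:,0]
    s0=least_squares(lambda p:np.hypot(h[:,0]-p[0],h[:,1]-p[1])-p[2],[.65,.2,.07],loss="soft_l1",f_scale=.002).x
    print("board",s0.round(3),"minrect",c,s)
    rim=r&(w[...,2]>.021)&(w[...,2]<.034)&(w[...,0]<.56)
    P=w[rim][:,:2].astype(np.float32); print("tray",cv2.minAreaRect(P),len(P))
o=get_obs();print(o["clock"],o["eef_pos"],o["grip_width"],o["ft_force"])
c=camera("wrist");cv2.imwrite("pics/w1.png",c["frame"][...,::-1])
```

```text
board [0.645 0.202 0.069] minrect (0.6451016068458557, 0.20202070474624634) (0.13784772157669067, 0.1377929151058197)
tray ((0.4540359079837799, 0.2078646570444107), (0.1505800485610962, 0.1558346301317215), 87.14705657958984) 630
board [0.642 0.202 0.069] minrect (0.6418591141700745, 0.20462092757225037) (0.1364871859550476, 0.1369631290435791)
tray ((0.4510096609592438, 0.20843374729156494), (0.1586366891860962, 0.1496121734380722), 86.95142364501953) 319
0.9333 [ 0.56855903 -0.24847369  0.16359049] 0.05121647760306825 [-1.35578395  0.81928528 -2.45671474]
```

View pics/w1.png

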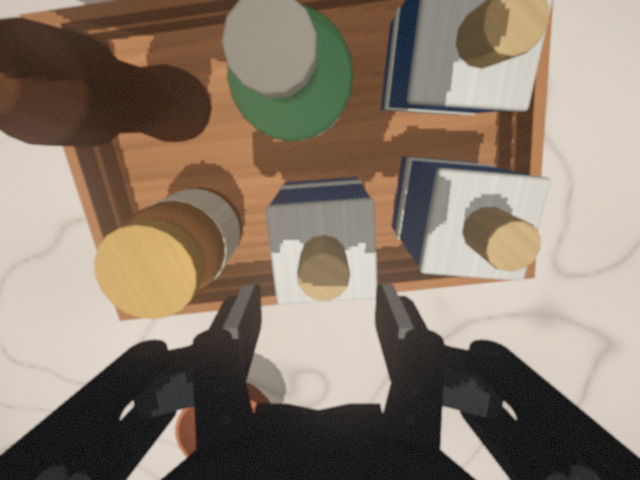

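The knob sits centred between the fingers at about (324,265), so I'm descending.

>>> {"fn": "send_rows", "kwargs": {"steps": "0.2 0 0 -0.02 0 0 0;0.2 0 0 -0.02 0 0 0;0.2 0 0 -0.008 0 0 0;0.2 0 0 0 0 0 0;0.2 0 0 0 0 0 0"}}

```text
clock: 1.4
eef_pos: [0.5733, -0.249, 0.1246]
tool_rot: [0.707, 0.707, 0.0, 0.0]
ft_force: [0.8, 0.1, -0.2]
grip_width: 0.0513
grasp_force: 0.0
```

>>> {"fn": "send_rows", "kwargs": {"steps": "0.2 0 0 -0.009 0 0 0;0.2 0 0 0 0 0 0;-1 0 0 0 0 0 0;-1 0 0 0 0 0 0;-1 0 0 0 0 0 0"}}

```text
clock: 1.82
eef_pos: [0.5729, -0.2493, 0.115]
tool_rot: [0.707, 0.707, -0.0, 0.0]
ft_force: [-2.0, -0.1, 1.3]
grip_width: 0.0262
grasp_force: 58.9
```

>>> {"fn": "send_rows", "kwargs": {"steps": "-1 0 0 0 0 0 0;-1 0 0 0 0 0 0;-1 0 0 0 0 0 0;-1 0 0 0 0 0 0;-1 0 0 0 0 0 0"}}

```text
clock: 2.23
eef_pos: [0.5729, -0.2494, 0.1149]
tool_rot: [0.707, 0.707, 0.0, 0.0]
ft_force: [-0.7, -0.3, 5.3]
grip_width: 0.0264
grasp_force: 59.1
```

>>> {"fn": "send_rows", "kwargs": {"steps": "-1 0 0 0.005 0 0 0;-1 0 0 0.008 0 0 0;-1 0 0 0.007 0 0 0;-1 0 0 0 0 0 0;-1 0 0 0 0 0 0"}}

```text
clock: 2.65
eef_pos: [0.5734, -0.2494, 0.135]
tool_rot: [0.707, 0.707, 0.0, 0.001]
ft_force: [-0.1, -0.1, -2.4]
grip_width: 0.0263
grasp_force: 59.0
```

>>> {"fn": "send_rows", "kwargs": {"steps": "-1 0 0 0 0 0 0;-1 0 0 0 0 0 0;-1 0 0 0 0 0 0;-1 0 0 0 0 0 0;-1 0 0 0 0 0 0"}}

```text
clock: 3.07
eef_pos: [0.5726, -0.2491, 0.134]
tool_rot: [0.707, 0.707, -0.0, -0.0]
ft_force: [-0.7, 0.4, -1.8]
grip_width: 0.0267
grasp_force: 59.0
```

>>> {"fn": "send_rows", "kwargs": {"steps": "-1 0 0 0 0 0 0;-1 0 0 0 0 0 0;-1 0 0 0 0 0 0;-1 0 0 0 0 0 0;-1 0 0 0 0 0 0"}}

```text
clock: 3.48
eef_pos: [0.5728, -0.2492, 0.1343]
tool_rot: [0.707, 0.707, 0.0, -0.0]
ft_force: [-0.5, -0.6, -2.2]
grip_width: 0.0264
grasp_force: 59.0
```

The wrist reads about 2 N, so this is the empty tin. The full one goes first, so I'm setting this one back in its place.

>>> {"fn": "send_rows", "kwargs": {"steps": "-1 0 0 -0.008 0 0 0;-1 0 0 -0.006 0 0 0;-1 0 0 -0.003 0 0 0;-1 0 0 -0.0025 0 0 0;-1 0 0 0 0 0 0"}}

```text
clock: 3.9
eef_pos: [0.5723, -0.249, 0.1151]
tool_rot: [0.707, 0.707, -0.0, -0.0]
ft_force: [-0.5, 0.4, 3.1]
grip_width: 0.0262
grasp_force: 59.3
```

>>> {"fn": "send_rows", "kwargs": {"steps": "-1 0 0 0 0 0 0;0.2 0 0 0 0 0 0;0.2 0 0 0 0 0 0;0.2 0 0 0 0 0 0;0.2 0 0 0 0 0 0"}}

```text
clock: 4.32
eef_pos: [0.5731, -0.2493, 0.1147]
tool_rot: [0.707, 0.707, 0.0, 0.0]
ft_force: [-0.5, 0.7, 0.2]
grip_width: 0.0512
grasp_force: 0.0
```

>>> {"fn": "send_rows", "kwargs": {"steps": "0.2 0 0 0.01 0 0 0;0.2 0 0 0.02 0 0 0;0.2 0 0 0.03 0 0 0;0.2 0 0 0 0 0 0;0.2 0 0 0 0 0 0"}}

```text
clock: 4.73
eef_pos: [0.5746, -0.25, 0.1782]
tool_rot: [0.707, 0.707, 0.001, 0.003]
ft_force: [-0.1, 0.1, -0.4]
grip_width: 0.0513
grasp_force: 0.0
```

>>> {"fn": "send_rows", "kwargs": {"steps": "0.2 0.031 0.0053 0 0 0 0;0.2 0.031 0.0053 0 0 0 0;0.2 0.031 0.0054 0 0 0 0;0.2 0 0 0 0 0 0;0.2 0 0 0 0 0 0"}}

```text
clock: 5.15
eef_pos: [0.6663, -0.2322, 0.1718]
tool_rot: [0.706, 0.708, -0.001, -0.002]
ft_force: [-0.4, -0.8, 0.4]
grip_width: 0.0508
grasp_force: 0.0
```

Run:
```python
from h import *
o=get_obs();print(o["clock"],o["eef_pos"],o["joint_pos"].round(2))
c=camera("wrist");cv2.imwrite("pics/w2.png",c["frame"][...,::-1])
```

```text
5.15 [ 0.66626197 -0.23218818  0.17180722] [-0.34  0.7   0.57  1.45 -0.    1.23]
```

View pics/w2.png

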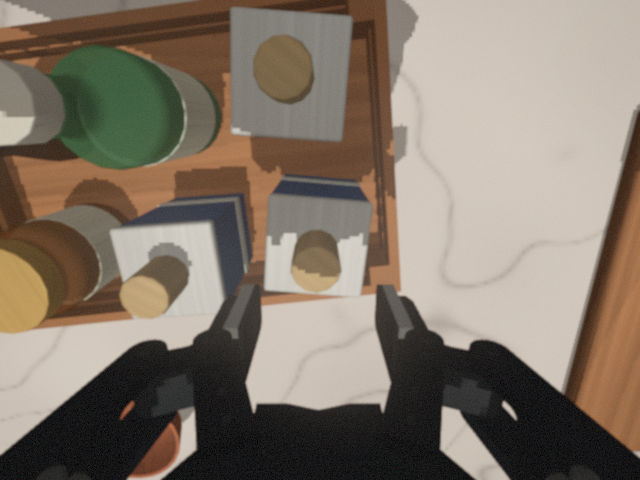

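The knob is centred at about (316,262), so I'm descending, gripping and weighing.

>>> {"fn": "send_rows", "kwargs": {"steps": "0.2 0 0 -0.03 0 0 0;0.2 0 0 -0.02 0 0 0;0.2 0 0 -0.01 0 0 0;0.2 0 0 0 0 0 0;0.2 0 0 0 0 0 0"}}

```text
clock: 5.62
eef_pos: [0.6648, -0.2335, 0.1151]
tool_rot: [0.707, 0.707, -0.0, -0.0]
ft_force: [-0.4, 0.6, 0.7]
grip_width: 0.0509
grasp_force: 0.0
```

>>> {"fn": "send_rows", "kwargs": {"steps": "-1 0 0 0 0 0 0;-1 0 0 0 0 0 0;-1 0 0 0 0 0 0;-1 0 0 0 0 0 0;-1 0 0 0 0 0 0"}}

```text
clock: 6.03
eef_pos: [0.6663, -0.2338, 0.1173]
tool_rot: [0.707, 0.707, 0.0, 0.001]
ft_force: [-2.3, -0.6, 5.5]
grip_width: 0.0265
grasp_force: 60.5
```

>>> {"fn": "send_rows", "kwargs": {"steps": "-1 0 0 0.005 0 0 0;-1 0 0 0.008 0 0 0;-1 0 0 0.007 0 0 0;-1 0 0 0 0 0 0;-1 0 0 0 0 0 0"}}

```text
clock: 6.45
eef_pos: [0.6662, -0.2333, 0.1351]
tool_rot: [0.707, 0.707, 0.0, 0.0]
ft_force: [-0.0, 0.4, -5.6]
grip_width: 0.0261
grasp_force: 59.6
```

>>> {"fn": "send_rows", "kwargs": {"steps": "-1 0 0 0 0 0 0;-1 0 0 0 0 0 0;-1 0 0 0 0 0 0;-1 0 0 0 0 0 0;-1 0 0 0 0 0 0"}}

```text
clock: 6.87
eef_pos: [0.6657, -0.2331, 0.1345]
tool_rot: [0.707, 0.707, -0.0, -0.0]
ft_force: [-0.1, -0.5, -5.7]
grip_width: 0.0261
grasp_force: 59.6
```

>>> {"fn": "send_rows", "kwargs": {"steps": "-1 0 0 0 0 0 0;-1 0 0 0 0 0 0;-1 0 0 0 0 0 0;-1 0 0 0 0 0 0;-1 0 0 0 0 0 0"}}

```text
clock: 7.28
eef_pos: [0.6658, -0.2332, 0.1349]
tool_rot: [0.707, 0.707, 0.0, 0.0]
ft_force: [-0.4, -0.2, -4.9]
grip_width: 0.0263
grasp_force: 59.6
```

About 5.4 N, so this is the full tin. I'm lifting it straight up to clear everything.

>>> {"fn": "send_rows", "kwargs": {"steps": "-1 0 0 0.01 0 0 0;-1 0 0 0.02 0 0 0;-1 0 0 0.02 0 0 0;-1 0 0 0.02 0 0 0;-1 0 0 0.02 0 0 0"}}

```text
clock: 7.7
eef_pos: [0.6658, -0.2332, 0.2268]
tool_rot: [0.707, 0.707, 0.0, 0.0]
ft_force: [1.0, 0.3, -6.6]
grip_width: 0.0264
grasp_force: 59.9
```

>>> {"fn": "send_rows", "kwargs": {"steps": "-1 0 0 0.02 0 0 0;-1 0 0 0.02 0 0 0;-1 0 0 0.02 0 0 0;-1 0 0 0.02 0 0 0;-1 0 0 0.01 0 0 0"}}

```text
clock: 8.12
eef_pos: [0.6661, -0.2333, 0.3193]
tool_rot: [0.707, 0.707, 0.001, 0.003]
ft_force: [1.3, -0.8, -4.8]
grip_width: 0.0264
grasp_force: 59.9
```

>>> {"fn": "send_rows", "kwargs": {"steps": "-1 0 0 0 0 0 0;-1 0 0 0 0 0 0;-1 0 0 0 0 0 0;-1 0 0 0 0 0 0;-1 0 0 0 0 0 0"}}

```text
clock: 8.53
eef_pos: [0.6653, -0.233, 0.3133]
tool_rot: [0.707, 0.707, -0.001, -0.001]
ft_force: [0.2, -0.0, -6.4]
grip_width: 0.0263
grasp_force: 59.9
```

>>> {"fn": "send_rows", "kwargs": {"steps": "-1 -0.001 0.01 0 0 0 0;-1 -0.001 0.02 0 0 0 0;-1 -0.001 0.022 0 0 0 0;-1 -0.001 0.024 0 0 0 0;-1 -0.001 0.024 0 0 0 0"}}

```text
clock: 8.95
eef_pos: [0.6602, -0.1325, 0.3139]
tool_rot: [0.707, 0.707, -0.0, -0.001]
ft_force: [-0.3, 0.6, -5.5]
grip_width: 0.0261
grasp_force: 59.9
```

>>> {"fn": "send_rows", "kwargs": {"steps": "-1 -0.001 0.024 0 0 0 0;-1 -0.001 0.024 0 0 0 0;-1 -0.001 0.024 0 0 0 0;-1 -0.001 0.024 0 0 0 0;-1 -0.001 0.024 0 0 0 0"}}

```text
clock: 9.37
eef_pos: [0.6551, -0.012, 0.3141]
tool_rot: [0.707, 0.707, -0.001, -0.001]
ft_force: [0.3, 0.5, -5.5]
grip_width: 0.0264
grasp_force: 59.9
```

>>> {"fn": "send_rows", "kwargs": {"steps": "-1 -0.001 0.024 0 0 0 0;-1 -0.001 0.024 0 0 0 0;-1 -0.001 0.024 0 0 0 0;-1 -0.001 0.024 0 0 0 0;-1 -0.001 0.024 0 0 0 0"}}

```text
clock: 9.78
eef_pos: [0.6502, 0.1079, 0.3141]
tool_rot: [0.707, 0.707, -0.001, -0.0]
ft_force: [0.5, -0.6, -5.8]
grip_width: 0.0264
grasp_force: 59.9
```

>>> {"fn": "send_rows", "kwargs": {"steps": "-1 -0.002 0.024 0 0 0 0;-1 -0.002 0.024 0 0 0 0;-1 -0.001 0.022 0 0 0 0;-1 -0.001 0.018 0 0 0 0;-1 -0.001 0.008 0 0 0 0"}}

```text
clock: 10.2
eef_pos: [0.6429, 0.2058, 0.3137]
tool_rot: [0.706, 0.708, -0.0, -0.001]
ft_force: [0.3, -0.1, -7.0]
grip_width: 0.0264
grasp_force: 59.9
```

>>> {"fn": "send_rows", "kwargs": {"steps": "-1 0 0 0 0 0 0;-1 0 0 0 0 0 0;-1 0 0 0 0 0 0;-1 0 0 0 0 0 0;-1 0 0 0 0 0 0"}}

```text
clock: 10.62
eef_pos: [0.6441, 0.2014, 0.315]
tool_rot: [0.708, 0.706, -0.0, 0.0]
ft_force: [0.2, -0.4, -6.0]
grip_width: 0.026
grasp_force: 59.9
```

>>> {"fn": "send_rows", "kwargs": {"steps": "-1 0 0.001 -0.01 0 0 0;-1 0 0 -0.02 0 0 0;-1 0 0 -0.022 0 0 0;-1 0 0 -0.022 0 0 0;-1 0 0 -0.022 0 0 0"}}

```text
clock: 11.03
eef_pos: [0.6439, 0.2027, 0.2182]
tool_rot: [0.708, 0.707, 0.0, 0.0]
ft_force: [-0.3, -0.2, -5.8]
grip_width: 0.0265
grasp_force: 59.9
```

>>> {"fn": "send_rows", "kwargs": {"steps": "-1 0 0 -0.022 0 0 0;-1 0 0 -0.02 0 0 0;-1 0 0 -0.02 0 0 0;-1 0 0 -0.01 0 0 0;-1 0 0 -0.008 0 0 0"}}

```text
clock: 11.45
eef_pos: [0.6431, 0.2027, 0.1372]
tool_rot: [0.707, 0.707, -0.001, -0.001]
ft_force: [-0.6, -0.8, -5.5]
grip_width: 0.0261
grasp_force: 59.8
```

>>> {"fn": "send_rows", "kwargs": {"steps": "-1 0 0 0 0 0 0;-1 0 0 0 0 0 0;-1 0 0 0 0 0 0;-1 0 0 0 0 0 0;-1 0 0 0 0 0 0"}}

```text
clock: 11.87
eef_pos: [0.6446, 0.2041, 0.1403]
tool_rot: [0.707, 0.707, 0.001, 0.001]
ft_force: [0.4, 0.2, -6.3]
grip_width: 0.0259
grasp_force: 59.8
```

Run:
```python
from h import *
o=get_obs();print(o["clock"],o["eef_pos"],o["ft_force"])
c=camera("scene");cv2.imwrite("pics/s2.png",cv2.resize(c["frame"][170:350,300:500,::-1],None,fx=3,fy=3))
```

```text
11.8667 [0.64461261 0.20407084 0.14032368] [ 0.43876275  0.19298487 -6.34674357]
```

View pics/s2.png

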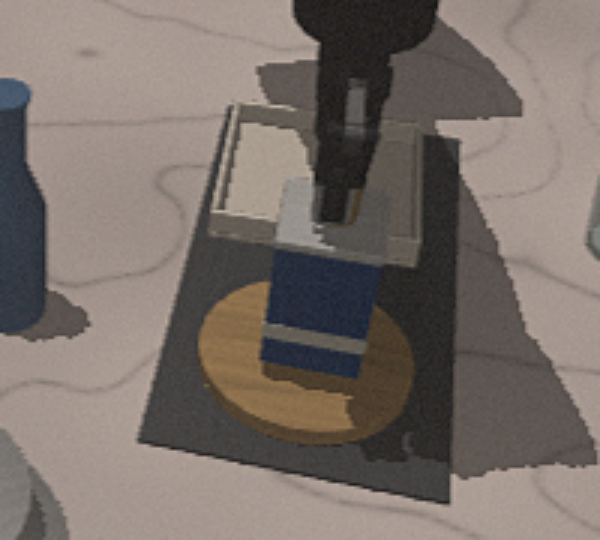

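The tin hangs upright just over the board's middle, its base at about (315,370) in the crop. I'm lowering it gently.

>>> {"fn": "send_rows", "kwargs": {"steps": "-1 0 0 -0.004 0 0 0;-1 0 0 -0.004 0 0 0;-1 0 0 -0.002 0 0 0;-1 0 0 0 0 0 0;-1 0 0 0 0 0 0"}}

```text
clock: 12.33
eef_pos: [0.6435, 0.2037, 0.1283]
tool_rot: [0.707, 0.707, -0.0, -0.0]
ft_force: [-0.4, 0.6, -6.2]
grip_width: 0.0263
grasp_force: 60.0
```

>>> {"fn": "send_rows", "kwargs": {"steps": "-1 0 0 -0.001 0 0 0;-1 0 0 -0.001 0 0 0;-1 0 0 0 0 0 0;-1 0 0 0 0 0 0;-1 0 0 0 0 0 0"}}

```text
clock: 12.75
eef_pos: [0.644, 0.2039, 0.1274]
tool_rot: [0.707, 0.707, 0.0, 0.0]
ft_force: [-0.5, -0.0, -2.0]
grip_width: 0.0263
grasp_force: 60.3
```

Contact is beginning. I'm pressing slightly further, then releasing.

>>> {"fn": "send_rows", "kwargs": {"steps": "-1 0 0 -0.001 0 0 0;-1 0 0 -0.0005 0 0 0;-1 0 0 0 0 0 0;-1 0 0 0 0 0 0;-1 0 0 0 0 0 0"}}

```text
clock: 13.17
eef_pos: [0.644, 0.204, 0.1273]
tool_rot: [0.707, 0.707, 0.001, 0.0]
ft_force: [-4.2, -0.9, 4.8]
grip_width: 0.0263
grasp_force: 61.2
```

>>> {"fn": "send_rows", "kwargs": {"steps": "0.2 0 0 0 0 0 0;0.2 0 0 0 0 0 0;0.2 0 0 0 0 0 0;0.2 0 0 0 0 0 0;0.2 0 0 0 0 0 0"}}

```text
clock: 13.58
eef_pos: [0.644, 0.2038, 0.1252]
tool_rot: [0.707, 0.707, 0.0, 0.0]
ft_force: [0.0, -0.2, 0.6]
grip_width: 0.0514
grasp_force: 0.0
```

>>> {"fn": "send_rows", "kwargs": {"steps": "0.2 0 0 0.01 0 0 0;0.2 0 0 0.02 0 0 0;0.2 0 0 0.03 0 0 0;0.2 0 0 0.03 0 0 0;0.2 0 0 0.03 0 0 0"}}

```text
clock: 14.0
eef_pos: [0.6436, 0.2037, 0.2472]
tool_rot: [0.707, 0.707, 0.0, 0.0]
ft_force: [0.5, -0.2, -0.1]
grip_width: 0.0512
grasp_force: 0.0
```

Run:
```python
from h import *
o=get_obs();print(o["clock"],o["eef_pos"],o["ft_force"])
for n in("scene","side"):
    c=camera(n);w=world(c).reshape(-1,3)
    for nm,b in dict(board=(.58,.72,.13,.28),A=(.53,.61,-.29,-.21),B=(.61,.69,-.18,-.10)).items():
        for lo,hi in((.100,.136),(.137,.160)):
            m=(w[:,0]>b[0])&(w[:,0]<b[1])&(w[:,1]>b[2])&(w[:,1]<b[3])&(w[:,2]>lo)&(w[:,2]<hi)
            if m.sum()>10: print(n,nm,lo,m.sum(),((w[m].min(0)+w[m].max(0))/2).round(4),w[m][:,2].max().round(3))
```

```text
14.0 [0.64359563 0.20369093 0.24719955] [ 0.51277258 -0.17778161 -0.10195026]
scene board 0.1 960 [0.6451 0.2046 0.1178] 0.136
scene board 0.137 225 [0.6454 0.2046 0.1471] 0.157
scene A 0.1 637 [ 0.573  -0.2494  0.1179] 0.136
scene A 0.137 110 [ 0.574  -0.2488  0.1416] 0.146
scene B 0.1 762 [ 0.6533 -0.1338  0.118 ] 0.136
scene B 0.137 137 [ 0.6538 -0.1337  0.1417] 0.146
side board 0.1 368 [0.6407 0.2068 0.1179] 0.136
side board 0.137 82 [0.6421 0.2052 0.1457] 0.154
side A 0.1 647 [ 0.5689 -0.2495  0.1183] 0.136
side A 0.137 113 [ 0.57   -0.2488  0.1414] 0.146
side B 0.1 524 [ 0.6488 -0.1343  0.118 ] 0.136
side B 0.137 90 [ 0.6487 -0.1326  0.1407] 0.144
```

The full tin stands upright in the middle of the board. Tin B must be the part-used one, so I'm returning for the empty tin.

>>> {"fn": "send_rows", "kwargs": {"steps": "0.2 -0.0044 -0.0283 0 0 0 0;0.2 -0.0044 -0.0283 0 0 0 0;0.2 -0.0044 -0.0283 0 0 0 0;0.2 -0.0044 -0.0283 0 0 0 0;0.2 -0.0044 -0.0283 0 0 0 0"}}

```text
clock: 14.52
eef_pos: [0.6214, 0.0612, 0.2455]
tool_rot: [0.707, 0.707, 0.0, 0.0]
ft_force: [0.8, 0.4, 0.4]
grip_width: 0.0511
grasp_force: 0.0
```

>>> {"fn": "send_rows", "kwargs": {"steps": "0.2 -0.0044 -0.0283 0 0 0 0;0.2 -0.0044 -0.0283 0 0 0 0;0.2 -0.0044 -0.0283 0 0 0 0;0.2 -0.0044 -0.0283 0 0 0 0;0.2 -0.0044 -0.0283 0 0 0 0"}}

```text
clock: 14.93
eef_pos: [0.5994, -0.0805, 0.2456]
tool_rot: [0.707, 0.707, 0.0, 0.0]
ft_force: [0.1, -0.2, -0.9]
grip_width: 0.051
grasp_force: 0.0
```

>>> {"fn": "send_rows", "kwargs": {"steps": "0.2 -0.0044 -0.0283 0 0 0 0;0.2 -0.0044 -0.0283 0 0 0 0;0.2 -0.0044 -0.0283 0 0 0 0;0.2 -0.0044 -0.0283 0 0 0 0;0.2 -0.0044 -0.0283 0 0 0 0"}}

```text
clock: 15.35
eef_pos: [0.5774, -0.2221, 0.2456]
tool_rot: [0.707, 0.707, 0.0, 0.0]
ft_force: [1.5, -0.8, -0.6]
grip_width: 0.0511
grasp_force: 0.0
```

>>> {"fn": "send_rows", "kwargs": {"steps": "0.2 -0.0044 -0.0283 0 0 0 0;0.2 0 0 -0.03 0 0 0;0.2 0 0 -0.03 0 0 0;0.2 0 0 0 0 0 0;0.2 0 0 0 0 0 0"}}

```text
clock: 15.77
eef_pos: [0.5718, -0.2485, 0.1837]
tool_rot: [0.707, 0.707, -0.001, -0.002]
ft_force: [0.7, -0.5, 0.1]
grip_width: 0.0515
grasp_force: 0.0
```

>>> {"fn": "send_rows", "kwargs": {"steps": "0.2 0 0 0 0 0 0;0.2 0 0 0 0 0 0;0.2 0 0 0 0 0 0;0.2 0 0 0 0 0 0;0.2 0 0 0 0 0 0"}}

```text
clock: 16.18
eef_pos: [0.5741, -0.249, 0.1865]
tool_rot: [0.707, 0.707, 0.0, 0.001]
ft_force: [-0.0, -0.6, 0.3]
grip_width: 0.0514
grasp_force: 0.0
```

>>> {"fn": "send_rows", "kwargs": {"steps": "0.2 0 0 -0.03 0 0 0;0.2 0 0 -0.025 0 0 0;0.2 0 0 -0.015 0 0 0;0.2 0 0 0 0 0 0;0.2 0 0 0 0 0 0"}}

```text
clock: 16.6
eef_pos: [0.5729, -0.2487, 0.1149]
tool_rot: [0.707, 0.707, -0.0, -0.001]
ft_force: [-0.5, -0.4, 0.6]
grip_width: 0.051
grasp_force: 0.0
```

>>> {"fn": "send_rows", "kwargs": {"steps": "0.2 0 0 0 0 0 0;-1 0 0 0 0 0 0;-1 0 0 0 0 0 0;-1 0 0 0 0 0 0;-1 0 0 0 0 0 0"}}

```text
clock: 17.02
eef_pos: [0.5738, -0.2495, 0.1172]
tool_rot: [0.707, 0.707, 0.0, 0.001]
ft_force: [-2.8, 0.1, 6.0]
grip_width: 0.0265
grasp_force: 58.8
```

>>> {"fn": "send_rows", "kwargs": {"steps": "-1 0 0 0 0 0 0;-1 0 0 0.005 0 0 0;-1 0 0 0.01 0 0 0;-1 0 0 0.02 0 0 0;-1 0 0 0.025 0 0 0"}}

```text
clock: 17.43
eef_pos: [0.5721, -0.2483, 0.1742]
tool_rot: [0.707, 0.707, -0.001, -0.002]
ft_force: [0.5, -0.1, -1.6]
grip_width: 0.0265
grasp_force: 59.1
```

>>> {"fn": "send_rows", "kwargs": {"steps": "-1 0 0 0.02 0 0 0;-1 0 0 0.02 0 0 0;-1 0 0 0.02 0 0 0;-1 0 0 0.02 0 0 0;-1 0 0 0.02 0 0 0"}}

```text
clock: 17.85
eef_pos: [0.5733, -0.2488, 0.2768]
tool_rot: [0.707, 0.707, 0.0, 0.0]
ft_force: [0.9, -0.6, -2.9]
grip_width: 0.0263
grasp_force: 59.1
```

>>> {"fn": "send_rows", "kwargs": {"steps": "-1 0 0 0.02 0 0 0;-1 0 0 0.02 0 0 0;-1 0 0 0 0 0 0;-1 0 0 0 0 0 0;-1 0 0 0 0 0 0"}}

```text
clock: 18.27
eef_pos: [0.5731, -0.2488, 0.3141]
tool_rot: [0.707, 0.707, -0.0, -0.001]
ft_force: [-0.6, -0.2, -2.1]
grip_width: 0.0265
grasp_force: 59.3
```

>>> {"fn": "send_rows", "kwargs": {"steps": "-1 0 0 0 0 0 0;-1 0 0 0 0 0 0;-1 0 0 0 0 0 0;-1 0 0 0 0 0 0;-1 0 0 0 0 0 0"}}

```text
clock: 18.68
eef_pos: [0.5733, -0.2489, 0.3148]
tool_rot: [0.707, 0.707, -0.0, -0.0]
ft_force: [1.3, -0.2, -1.9]
grip_width: 0.0265
grasp_force: 59.3
```

>>> {"fn": "send_rows", "kwargs": {"steps": "-1 -0.003 0.01 0.005 0 0 0;-1 -0.005 0.02 0.005 0 0 0;-1 -0.006 0.024 0 0 0 0;-1 -0.006 0.024 0 0 0 0;-1 -0.006 0.024 0 0 0 0"}}

```text
clock: 19.1
eef_pos: [0.5468, -0.1455, 0.3259]
tool_rot: [0.707, 0.707, 0.0, 0.0]
ft_force: [0.8, 0.1, -2.0]
grip_width: 0.0265
grasp_force: 59.2
```

>>> {"fn": "send_rows", "kwargs": {"steps": "-1 -0.007 0.024 0 0 0 0;-1 -0.007 0.024 0 0 0 0;-1 -0.007 0.024 0 0 0 0;-1 -0.007 0.024 0 0 0 0;-1 -0.007 0.024 0 0 0 0"}}

```text
clock: 19.52
eef_pos: [0.5115, -0.0253, 0.326]
tool_rot: [0.707, 0.707, 0.0, 0.0]
ft_force: [0.0, -0.7, -1.5]
grip_width: 0.0264
grasp_force: 59.2
```

>>> {"fn": "send_rows", "kwargs": {"steps": "-1 -0.007 0.024 0 0 0 0;-1 -0.007 0.024 0 0 0 0;-1 -0.007 0.024 0 0 0 0;-1 -0.007 0.024 0 0 0 0;-1 -0.006 0.024 0 0 0 0"}}

```text
clock: 19.93
eef_pos: [0.4772, 0.0946, 0.3261]
tool_rot: [0.707, 0.707, 0.001, 0.0]
ft_force: [0.8, -0.3, -2.3]
grip_width: 0.0265
grasp_force: 59.2
```

>>> {"fn": "send_rows", "kwargs": {"steps": "-1 -0.006 0.024 0 0 0 0;-1 -0.006 0.024 0 0 0 0;-1 -0.005 0.024 0 0 0 0;-1 -0.004 0.024 0 0 0 0;-1 -0.002 0.019 0 0 0 0"}}

```text
clock: 20.35
eef_pos: [0.4541, 0.21, 0.3261]
tool_rot: [0.707, 0.708, 0.001, -0.0]
ft_force: [-0.5, -0.4, -2.9]
grip_width: 0.0264
grasp_force: 59.2
```

>>> {"fn": "send_rows", "kwargs": {"steps": "-1 -0.001 0 0 0 0 0;-1 0 0 0 0 0 0;-1 0 0 0 0 0 0;-1 0 0 0 0 0 0;-1 0 0 0 0 0 0"}}

```text
clock: 20.77
eef_pos: [0.4545, 0.2072, 0.3255]
tool_rot: [0.708, 0.707, 0.0, 0.0]
ft_force: [-0.9, 0.2, -1.9]
grip_width: 0.0263
grasp_force: 59.2
```

>>> {"fn": "send_rows", "kwargs": {"steps": "-1 -0.001 0.001 -0.01 0 0 0;-1 0 0 -0.02 0 0 0;-1 0 0 -0.024 0 0 0;-1 0 0 -0.024 0 0 0;-1 0 0 -0.024 0 0 0"}}

```text
clock: 21.18
eef_pos: [0.4537, 0.2082, 0.2226]
tool_rot: [0.708, 0.707, 0.0, 0.0]
ft_force: [-0.1, 0.5, -1.8]
grip_width: 0.0262
grasp_force: 59.2
```

>>> {"fn": "send_rows", "kwargs": {"steps": "-1 0 0 -0.024 0 0 0;-1 0 0 -0.024 0 0 0;-1 0 0 -0.02 0 0 0;-1 0 0 -0.015 0 0 0;-1 0 0 -0.01 0 0 0"}}

```text
clock: 21.6
eef_pos: [0.4526, 0.2078, 0.1285]
tool_rot: [0.708, 0.707, -0.001, -0.0]
ft_force: [0.2, -0.4, -2.2]
grip_width: 0.0265
grasp_force: 59.2
```

>>> {"fn": "send_rows", "kwargs": {"steps": "-1 0 0 -0.004 0 0 0;-1 0 0 -0.004 0 0 0;-1 0 0 -0.001 0 0 0;-1 0 0 0 0 0 0;-1 0 0 0 0 0 0"}}

```text
clock: 22.02
eef_pos: [0.4541, 0.2093, 0.1222]
tool_rot: [0.707, 0.707, 0.001, 0.0]
ft_force: [-0.1, 0.1, -1.0]
grip_width: 0.0262
grasp_force: 59.2
```

>>> {"fn": "send_rows", "kwargs": {"steps": "-1 0 0 -0.001 0 0 0;-1 0 0 -0.001 0 0 0;-1 0 0 0 0 0 0;-1 0 0 0 0 0 0;-1 0 0 0 0 0 0"}}

```text
clock: 22.43
eef_pos: [0.4534, 0.2091, 0.1194]
tool_rot: [0.707, 0.707, 0.0, 0.0]
ft_force: [0.4, -0.3, -2.0]
grip_width: 0.0264
grasp_force: 59.2
```

>>> {"fn": "send_rows", "kwargs": {"steps": "-1 0 0 -0.001 0 0 0;-1 0 0 -0.001 0 0 0;-1 0 0 0 0 0 0;-1 0 0 0 0 0 0;-1 0 0 0 0 0 0"}}

```text
clock: 22.85
eef_pos: [0.4535, 0.2093, 0.1182]
tool_rot: [0.707, 0.707, 0.001, 0.0]
ft_force: [-1.9, 0.2, 6.1]
grip_width: 0.0264
grasp_force: 59.9
```

>>> {"fn": "send_rows", "kwargs": {"steps": "-1 0 0 -0.001 0 0 0;-1 0 0 0 0 0 0;-1 0 0 0 0 0 0;-1 0 0 0 0 0 0;-1 0 0 0 0 0 0"}}

```text
clock: 23.27
eef_pos: [0.4536, 0.2093, 0.1181]
tool_rot: [0.707, 0.707, 0.001, 0.0]
ft_force: [-4.1, -1.3, 12.0]
grip_width: 0.0263
grasp_force: 60.7
```

The tin is standing on the tray floor. I'm releasing it and retreating.

>>> {"fn": "send_rows", "kwargs": {"steps": "-1 0 0 0.001 0 0 0;0.2 0 0 0 0 0 0;0.2 0 0 0 0 0 0;0.2 0 0 0 0 0 0;0.2 0 0 0 0 0 0"}}

```text
clock: 23.68
eef_pos: [0.4534, 0.209, 0.117]
tool_rot: [0.707, 0.707, -0.0, -0.0]
ft_force: [-0.2, 0.1, 0.5]
grip_width: 0.0511
grasp_force: 0.0
```

>>> {"fn": "send_rows", "kwargs": {"steps": "0.2 0 0 0.01 0 0 0;0.2 0 0 0.02 0 0 0;0.2 0 0 0.03 0 0 0;0.2 0 0 0.04 0 0 0;0.2 0 0 0.04 0 0 0"}}

```text
clock: 24.1
eef_pos: [0.4526, 0.2086, 0.2587]
tool_rot: [0.707, 0.707, -0.001, -0.0]
ft_force: [1.3, 0.1, -0.4]
grip_width: 0.0509
grasp_force: 0.0
```

>>> {"fn": "send_rows", "kwargs": {"steps": "0.2 0 -0.03 0 0 0 0;0.2 0 -0.03 0 0 0 0;0.2 0 -0.03 0 0 0 0;0.2 0 -0.03 0 0 0 0;0.2 0 0 0 0 0 0"}}

```text
clock: 24.52
eef_pos: [0.4532, 0.085, 0.2583]
tool_rot: [0.709, 0.705, -0.0, 0.001]
ft_force: [-0.1, 0.1, 0.4]
grip_width: 0.0517
grasp_force: 0.0
```

Run:
```python
from h import *
c=camera("scene");cv2.imwrite("pics/s3.png",c["frame"][...,::-1])
w=world(c).reshape(-1,3)
for nm,b in dict(tray=(.40,.51,.15,.27),board=(.58,.72,.13,.28),B=(.61,.69,-.18,-.10)).items():
    m=(w[:,0]>b[0])&(w[:,0]<b[1])&(w[:,1]>b[2])&(w[:,1]<b[3])&(w[:,2]>.128)&(w[:,2]<.16)
    print(nm,((w[m].min(0)+w[m].max(0))/2).round(4),w[m][:,2].max())
```

```text
tray [0.4537 0.2085 0.1373] 0.1465436183406954
board [0.6453 0.2046 0.1419] 0.15564246863877373
B [ 0.6539 -0.1341  0.1368] 0.1455917187774457
```

View pics/s3.png

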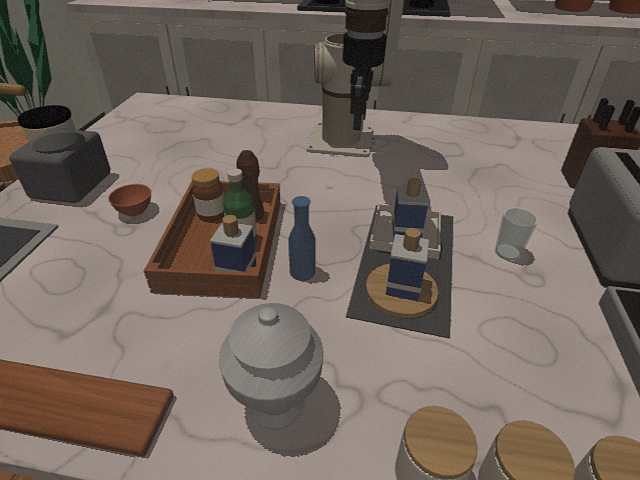

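The full tin is upright on the board (408,270), the empty one in the tray (411,210) and the third in the crate (232,245). Nothing else has moved.

```bash
python3 -c "
from workcell import *
print(job_done())"
```

```text
the job is handed in; nothing more can be done
None
```

The job is handed in: the full tin stands in the middle of the board, the empty one in the tray, and the third tin, taken as part-used by elimination and not weighed, was left untouched in the crate.

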